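# Shut the balance and start its zeroing

### The job

Get the balance ready with the empty tin on its pan: with closed fingers tip the clear cover forward until it is fully shut, then press the red key (right) fully down and let it come up, then press the blue key (left of the red one) fully down and keep it held down: the program finishes while still holding it. Press lightly, grasp and lift nothing, and leave the tin on the pan and the jars and the other tin near the balance where they are.

Things in the scene. Friction and masses are not known exactly. Their poses are not given: they have to be found in the camera images.
- lab_balance: White top-pan balance, fixed to the worktop, 235 (x) x 190 (y) x 94 mm with the cover shut. Origin: centre of its underside; x to its back, y to its left seen from the front, z up. Housing top level at z = 55 mm; round pan 117 mm across, top at z = 62 mm, centred 29 mm behind the origin; the keys stand near the front edge, right of the middle.
- power_key (a point): Centre of the top face of the red key (the right one of the two) while it is up. The key is 14 mm (balance x) by 22 mm (balance y), stands 5 mm proud of the housing and is pressed straight down: travel 1.5 mm, spring force rising to 6 N at the bottom. The point stays put when the key goes down.
- tare_key (a point): Centre of the top face of the blue key (the left one, 30 mm to the left of the red key, centre to centre) while it is up. Same size, travel and spring as the red key. The point stays put when the key goes down.
- lab_balance_power (a joint): Travel of the red key in m: 0 up, 0.0015 fully down; a spring brings it back.
- lab_balance_tare (a joint): Travel of the blue key in m: 0 up, 0.0015 fully down; a spring brings it back.
- lab_balance_cover (a joint): Angle of the clear cover in rad: 0 shut, 1.31 fully open. It starts open at 1.0 to 1.2. Light (0.12 kg); a slightly stiff hinge holds it open above about 0.9 rad; once tipped forward to below about 0.8 it falls shut by itself.
- cover_hinge (a point): Middle of the cover's hinge line, at the back of the balance (112 mm behind its origin, 66 mm up); the line runs along the balance's y.
- cover_edge (a point): Middle of the cover's free front edge, on its outer face; moves with it. The cover is a clear box open below, 155 (front to back) x 150 x 28 mm. Open, it leans up with this edge highest (about 0.2 m up) and its outer face looking up and back: it shuts when pushed forward and down from behind this edge. Shut, its top is 94 mm above the worktop and the edge 47 mm in front of the balance's origin.
- sample_tin_mid (a point): Centre (half-way up) of the loose empty round metal tin standing on the pan, 60 mm across, 26 mm high; it fits under the shut cover with 4 mm to spare.
- tin_front: Loose round metal tin with brown soil in it, 60 mm across, 26 mm high, left in front of the balance. Origin: centre of its underside.
- red_jar: Loose jar with a red lid, 56 mm across, 76 mm high, to the right of the balance. Origin: centre of its underside.
- blue_jar: Loose jar with a blue lid, 56 mm across, 73 mm high, to the right of the balance. Origin: centre of its underside.

How it is judged:
By the outcome, as a careful person would: the job done as asked, in the order asked, and still so for the second after the job is handed in, while the arm keeps its last pose, push and grip.
It also fails if it takes over 48 s, if anything falls off the work surface, if the arm or the gripper's body presses on something with over 40 N, if the wrist force passes 120 N, or if a joint passes its speed limit or range.

### The arm

A 6-joint arm with a two-finger parallel gripper is mounted at the origin on a cart in front of the work surface, level with it; the furniture and walls round the work are solid. World frame = base frame: x ahead of the robot, y to its left, z up, the work surface at z = 0. Lengths are in m, angles in rad, forces in N, time in s.
With the tool pointing down it reaches from about 0.35 to 0.775 m from the base axis. Payload 5.5 kg.
Tool frame: the origin (TCP) lies at the very end of the fingers, on their centre line; the grasp point (between the pads) lies env.pinch_z behind it (env.pinch_z is the distance from the TCP to the grasp point, in m); z points along the fingers, y is the line along which they close (so a half turn about z gives the same grasp; the last joint's range is limited). The gripper opens to 85 mm and grips with 20 to 120 N. Pads are 22 mm wide; open, the fingers measure 114 mm over their backs; the gripper's body (76 mm by 85 mm) begins 54 mm behind the grasp point. The pads swing forward as they close: fully open they stand 13 mm farther back than shut.
Start: joints at [1.168, 0.313, 0.046, 1.304, 0, 1.431], TCP at [0.149, 0.555, 0.231] pointing down, gripper open.
Joint ranges: [-2.76, 2.76], [-0.86, 1.69], [-1.03, 1.26], [-2.2, 2.34], [-1.47, 1.5], [-3.14, 3.14]. Speed limits (rad/s): [2.57, 2.57, 3.14, 3.14, 3.14, 3.14].

### API

Orientations are given as a unit quaternion [w, x, y, z].
In Python, from workcell import env, eyes gives the robot as it stands.
- The arm moves only by the shell command python3 -m jog 'ROWS' [FORCE]. ROWS is JSON, one flat list of numbers, 7 for each row, row after row: the shift along the world's x, y, z as a fraction of full scale, then the turn, a rotation vector about the world's x, y, z as a fraction of full scale, then the opening, from -1 (shut) to 1 (fully open), so that 0 is half open. A call has 1 to 12 rows; each row is the pose to reach, as a shift and turn from the pose commanded when the call began, turning the shorter way round; what a row does not reach only later rows make up. Full scale, the value 1, is 20 cm for a shift and pi rad for a turn. A row lasts 1/12 s, in which the tool goes at most 41.7 mm and 7.16 degrees, less where a joint would pass 70% of its speed; a pose out of reach is approached as far as the arm can. A call with a number of a shift or a turn outside -1 to 1 is refused whole. A call with a gripper value outside its range is refused whole. The fingers move at their own pace and stop on an object; FORCE is the grip in N (left out, the last holds). Time passes only in rows, so rows that repeat a pose let the fingers close. It gives the time, the measured TCP pose, the force, the opening and the grip force at its end, in the units of the state.
- env.get_state(): the state, without advancing time (a new reading comes with each control period).
- eyes.read_camera(name): name is "scene" or "top"; returns (picture, depth): 420x560x3 uint8, red, green, blue; 420x560 float32, m along the optical axis (not along the pixel's ray), 0 where there is no reading.
- eyes.calibration(name): a dict with "fx", "fy", "cx", "cy" (pixels), "R" (3x3) and "t" (3): a world point X has camera coordinates R X + t. Camera axes: x right, y down, z forward; pixel columns grow to the right and rows downward; lengths in m; the calibration is good to about 2 mm. A picture is of the moment at which its call begins. calibration takes no time and is no camera call.
- env.hand_in(): hands the job in; it is judged then, once.
The state is a dict: "clock": time; "joint_pos": joint angles; "qvel": joint speeds; "tau": joint torques, N m; "tcp_pos": TCP position; "orientation": TCP orientation; "wrist_force": force on the tool from outside, world axes, zero at the start; "ft_torque": the same for the moment, N m; "finger_gap": finger opening in m; "grip_force": force on a finger pad.
Only numpy, scipy, OpenCV 4.12 (cv2) and the standard library are available. Lean on these libraries where they do the work, as an engineer would, in place of code of your own. Each camera call takes 0.05 s, during which the arm holds its last target. There are 200 camera calls.

## Working session

There is one attempt and no reset: what is moved stays moved. The work goes in short steps, Python scripts to look and compute and a shell command to move; the robot and the scene stay as the last step left them, time stands still between calls to the robot, and variables do not carry over. Pictures are saved under pics/ and viewed, at most 10 in all, crops included, and the job is handed in when it is done.

```bash
mkdir -p pics
python3 - <<'E'
from workcell import env, eyes
import cv2,numpy as np
for n in("scene","top"):
    p,d=eyes.read_camera(n); cv2.imwrite(f"pics/{n}0.png",p[:,:,::-1]); np.savez(f"{n}0.npz",p=p,d=d)
    print(n,eyes.calibration(n))
print(env.get_state(),env.pinch_z)
E
```

```text
scene {'fx': 515.7081014437573, 'fy': 515.7081014437573, 'cx': 279.4953465008546, 'cy': 198.46856717694615, 'R': array([[ 0.82445341, -0.56579467,  0.01236809],
       [-0.32247133, -0.48762743, -0.81131482],
       [ 0.46506862,  0.66490291, -0.58447865]]), 't': array([-0.37976599,  0.2934824 ,  1.20655396])}
top {'fx': 397.17710740246645, 'fy': 397.17710740246645, 'cx': 283.6261243989379, 'cy': 214.469537277785, 'R': array([[-0.14424847, -0.98953396, -0.00386169],
       [-0.96475214,  0.14150182, -0.22187956],
       [ 0.22010379, -0.02828021, -0.97506643]]), 't': array([0.17696113, 0.54003997, 1.08423911])}
{'clock': 0.1, 'joint_pos': array([1.16839467e+00, 3.13924633e-01, 4.50739426e-02, 1.30361568e+00,
       1.31685915e-06, 1.43121157e+00]), 'qvel': array([-0.00011356, -0.00132048,  0.00129486, -0.00055955, -0.00067363,
       -0.00100441]), 'tau': array([ 2.94449666e-03, -4.81719196e+01,  2.99247015e+01,  1.26293715e-02,
       -1.05346355e-04, -5.95094853e-07]), 'tcp_pos': array([0.14920019, 0.55481789, 0.23049081]), 'orientation': array([-2.24160210e-04,  1.31030538e-01,  9.91377981e-01, -8.04372030e-04]), 'wrist_force': array([-0.28295899, -0.24115221, -0.33762631]), 'ft_torque': array([-0.00242889, -0.02445109,  0.01197302]), 'grip_force': 0.0, 'finger_gap': 0.0856430939306649} 0.0187
```

View pics/scene0.png

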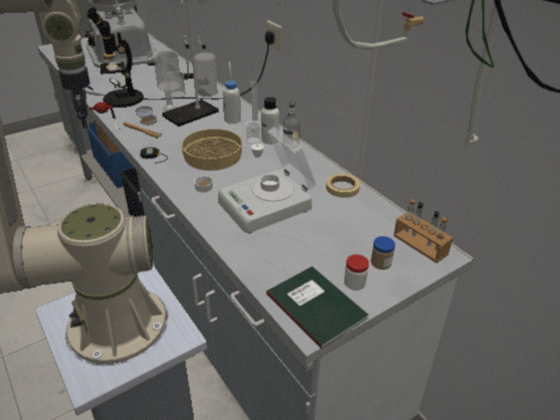

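View pics/top0.png

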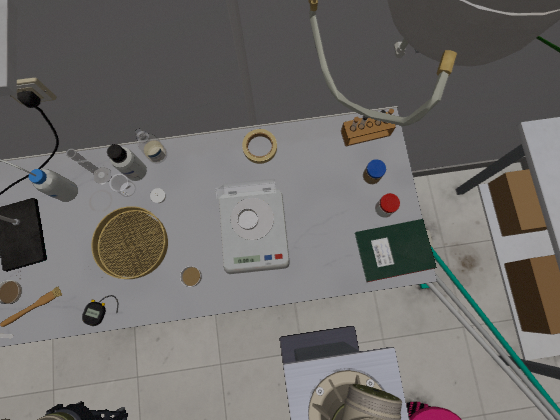

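The scene view shows the balance at about (265,197) with its cover open. In the top view the keys are at (267,257) blue and (279,257) red, and the pan is at (250,218). Next I measure them.

```bash
cat > h.py <<'E'
import numpy as np,cv2
from workcell import env,eyes
def ray(n,u,v):
    c=eyes.calibration(n);R=c["R"];o=-R.T@c["t"]
    return o,R.T@np.array([(u-c["cx"])/c["fx"],(v-c["cy"])/c["fy"],1])
def onz(n,u,v,z):
    o,d=ray(n,u,v);return o+d*(z-o[2])/d[2]
def proj(n,X):
    c=eyes.calibration(n);q=c["R"]@X+c["t"];return np.array([c["fx"]*q[0]/q[2]+c["cx"],c["fy"]*q[1]/q[2]+c["cy"]])
E
python3 - <<'E'
from h import *
for n,(x0,y0,x1,y1) in dict(top=(205,170,305,285),scene=(205,130,330,235)).items():
    z=np.load(n+"0.npz");p=z["p"];hsv=cv2.cvtColor(p,cv2.COLOR_RGB2HSV)
    m0=np.zeros(p.shape[:2],np.uint8);m0[y0:y1,x0:x1]=1
    for nm,(a,b) in dict(red=((170,120,80),(180,255,255)),red0=((0,120,80),(8,255,255)),blue=((100,110,60),(130,255,255))).items():
        m=cv2.inRange(hsv,a,b)*m0
        k,l,s,c=cv2.connectedComponentsWithStats(m)
        for i in range(1,k):
            if s[i,4]>8: print(n,nm,s[i],c[i],onz(n,*c[i],.06).round(4),)
    if n=="top":
        g=z["p"][...,:].min(2)
        cr=cv2.resize(p[y0:y1,x0:x1],None,fx=5,fy=5,interpolation=cv2.INTER_CUBIC)
        cv2.imwrite("pics/t1.png",cr[:,:,::-1])
    else: cv2.imwrite("pics/s1.png",cv2.resize(p[y0:y1,x0:x1],None,fx=5,fy=5,interpolation=cv2.INTER_CUBIC)[:,:,::-1])
E
```

```text
top red0 [275 254   7   5  31] [278.03225806 255.87096774] [0.444  0.1298 0.06  ]
top blue [265 255   7   5  29] [267.79310345 257.10344828] [0.4448 0.1589 0.06  ]
scene red0 [248 211   5   3  11] [249.72727273 212.09090909] [0.4453 0.1283 0.06  ]
```

View pics/t1.png

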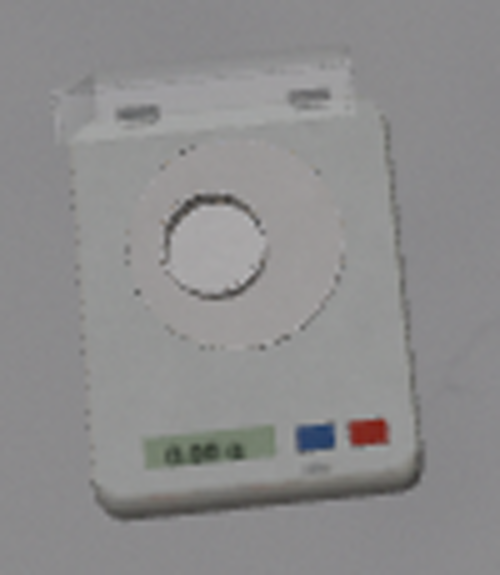

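View pics/s1.png

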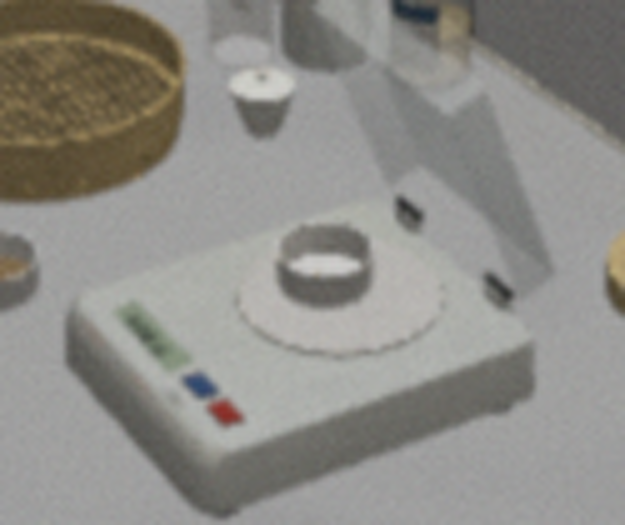

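The top crop shows both keys, the pan, and the two hinge blocks at crop (137,114) and (309,97). The scene crop shows the clear cover leaning back, with its upper edge in front of the background jars. Next I compute the balance's yaw, predict the edge, and check the depth.

Run:
```python
from h import *
P=lambda x,y,z:onz("top",205+x/5-.4,170+y/5-.4,z)
hl,hr=P(137,114,.066),P(309,97,.066); pan=P(236,245,.062)
bl,br=P(74,135,.055),P(383,110,.055); fl,fr=P(90,480,.055),P(418,455,.055)
for n,v in dict(hl=hl,hr=hr,pan=pan,bl=bl,br=br,fl=fl,fr=fr,tin=onz("top",205+217/5,170+243/5,.08)).items(): print(n,v.round(4))
for d in (hl-hr,bl-br,fl-fr,bl-fl,br-fr): print(d.round(4),np.degrees(np.arctan2(d[1],d[0])).round(2))
z=np.load("scene0.npz");k=z["p"][205:216,240:252].astype(int)
m=(k[...,2]>k[...,0]+25);v,u=np.nonzero(m)
if len(u):print("blue scene",onz("scene",240+u.mean(),205+v.mean(),.06))
# cover depth
for n,(x0,y0,x1,y1) in dict(scene=(265,130,325,190),top=(210,160,285,200)).items():
    z=np.load(n+"0.npz")["d"];c=eyes.calibration(n)
    vv,uu=np.mgrid[y0:y1,x0:x1];d=z[y0:y1,x0:x1]
    q=np.stack([(uu-c["cx"])/c["fx"]*d,(vv-c["cy"])/c["fy"]*d,d],-1)-c["t"]
    X=q@c["R"];s=(X[...,2]>.1)&(X[...,2]<.25)&(d>0)&(X[...,0]<.75)
    print(n,s.sum(),X[s][:40:4].round(3).tolist())
# predicted edges
w=hl-hr;w[2]=0;y=w/np.linalg.norm(w);x=np.array([y[1],-y[0],0]);h=pan-x*(.112-.029)*-1;h[2]=.066
print("x",x,"hinge",h,"origin",pan-.029*x)
for th in(1.0,1.1,1.2):
    e=h-x*(.159*np.cos(th)-.028*np.sin(th));e[2]+=.159*np.sin(th)+.028*np.cos(th)
    print(th,e.round(3),[proj(n,e+s*y*.075).round(0).tolist() for n in("scene","top") for s in(1,-1)])
```

```text
hl [0.6458 0.2362 0.066 ]
hr [0.6414 0.1358 0.066 ]
pan [0.561  0.1893 0.062 ]
bl [0.6418 0.2753 0.055 ]
br [0.6305 0.0939 0.055 ]
fl [0.44   0.2883 0.055 ]
fr [0.4272 0.1033 0.055 ]
tin [0.5583 0.1978 0.08  ]
[0.0044 0.1004 0.    ] 87.52
[0.0113 0.1814 0.    ] 86.45
[0.0128 0.185  0.    ] 86.04
[ 0.2017 -0.013   0.    ] -3.68
[ 0.2033 -0.0094  0.    ] -2.64
blue scene [0.44686145 0.15857731 0.06      ]
scene 957 [[0.6, 0.269, 0.214], [0.604, 0.253, 0.219], [0.609, 0.239, 0.224], [0.591, 0.259, 0.217], [0.601, 0.254, 0.216], [0.605, 0.239, 0.222], [0.612, 0.229, 0.225], [0.594, 0.249, 0.217], [0.602, 0.239, 0.22], [0.609, 0.229, 0.222]]
top 836 [[0.658, 0.122, 0.103], [0.659, 0.15, 0.104], [0.652, 0.139, 0.119], [0.645, 0.128, 0.136], [0.64, 0.117, 0.148], [0.657, 0.172, 0.109], [0.651, 0.161, 0.124], [0.642, 0.149, 0.147], [0.635, 0.139, 0.163], [0.63, 0.128, 0.176]]
x [ 0.99906274 -0.04328555  0.        ] hinge [0.64388751 0.18569326 0.066     ] origin [0.53199248 0.19054125 0.062     ]
1.0 [0.582 0.188 0.215] [[265.0, 132.0], [292.0, 154.0], [216.0, 201.0], [276.0, 195.0]]
1.1 [0.597 0.188 0.22 ] [[269.0, 129.0], [297.0, 151.0], [216.0, 194.0], [275.0, 188.0]]
1.2 [0.612 0.187 0.224] [[274.0, 126.0], [302.0, 148.0], [215.0, 188.0], [275.0, 182.0]]
```

The depth image sees the cover: the angle is about 1.15 rad, the edge is near x=0.605 and z=0.222, and the face at z=0.185 is near x=0.626. I will carry the closed fingers behind it at height, turning the tool so the 22 mm pads lie along the balance's y.

```bash
python3 -m jog '[0.3,-0.2,0.5,0,0,-0.15,-1, 0.6,-0.5,0.5,0,0,-0.2,-1, 0.9,-0.8,0.5,0,0,-0.2,-1, 0.9,-0.8,0.5,0,0,-0.2,-1, 0.9,-0.8,0.5,0,0,-0.2,-1, 0.9,-0.8,0.5,0,0,-0.2,-1, 0.9,-0.8,0.5,0,0,-0.2,-1, 0.9,-0.8,0.5,0,0,-0.2,-1]'
python3 -m jog '[0.9,-0.8,0,0,0,-0.234,-1, 0.9,-0.8,0,0,0,-0.234,-1, 0.9,-0.8,0,0,0,-0.234,-1, 0.9,-0.8,0,0,0,-0.234,-1, 0.9,-0.8,0,0,0,-0.234,-1, 0.9,-0.8,0,0,0,-0.234,-1, 0.9,-0.8,0,0,0,-0.234,-1, 0.9,-0.8,0,0,0,-0.234,-1, 0.9,-0.8,0,0,0,-0.234,-1, 0.9,-0.8,0,0,0,-0.234,-1]'
```

```text
clock: 0.77
tcp_pos: [0.3324, 0.393, 0.3323]
orientation: [0.001, 0.433, 0.901, 0.001]
wrist_force: [-0.8, -0.1, -0.1]
finger_gap: 0.0001
grip_force: 0.0
clock: 1.6
tcp_pos: [0.5083, 0.2364, 0.3312]
orientation: [-0.0, 0.726, 0.688, -0.0]
wrist_force: [0.2, -1.0, 0.0]
finger_gap: 0.0001
grip_force: 0.0
```

```bash
python3 -m jog '[0.4,-0.12,0,0,0,0,-1, 0.8,-0.245,0,0,0,0,-1, 0.8,-0.245,0,0,0,0,-1, 0.8,-0.245,0,0,0,0,-1, 0.8,-0.245,0,0,0,0,-1, 0.8,-0.245,0,0,0,0,-1, 0.8,-0.245,0,0,0,0,-1, 0.8,-0.245,-0.2,0,0,0,-1, 0.8,-0.245,-0.4,0,0,0,-1, 0.8,-0.245,-0.6,0,0,0,-1, 0.8,-0.245,-0.7,0,0,0,-1, 0.8,-0.245,-0.7,0,0,0,-1]'
python3 - <<'E'
from h import *
p,d=eyes.read_camera("scene");cv2.imwrite("pics/s2.png",cv2.resize(p[60:240,180:360],None,fx=3,fy=3)[:,:,::-1])
E
```

```text
clock: 2.6
tcp_pos: [0.664, 0.1875, 0.1875]
orientation: [-0.002, 0.725, 0.688, -0.003]
wrist_force: [-0.6, 0.8, -1.2]
finger_gap: -0.0005
grip_force: 0.0
```

View pics/s2.png

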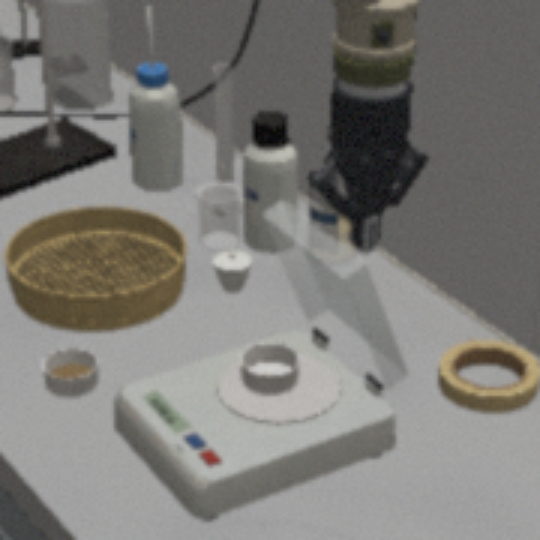

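The closed fingers are just behind the cover's edge, at crop (368,235). I push forward slowly.

```bash
python3 -m jog '[-0.04,0,0,0,0,0,-1, -0.08,0,0,0,0,0,-1, -0.12,0.01,0,0,0,0,-1, -0.16,0.01,0,0,0,0,-1, -0.2,0.01,0,0,0,0,-1, -0.24,0.01,0,0,0,0,-1, -0.28,0.01,0,0,0,0,-1, -0.32,0.01,0,0,0,0,-1, -0.36,0.01,0,0,0,0,-1, -0.4,0.02,0,0,0,0,-1, -0.44,0.02,0,0,0,0,-1, -0.48,0.02,0,0,0,0,-1]'
python3 - <<'E'
from h import *
p,d=eyes.read_camera("scene");cv2.imwrite("pics/s3.png",cv2.resize(p[60:240,180:360],None,fx=3,fy=3)[:,:,::-1])
E
```

```text
clock: 3.65
tcp_pos: [0.5725, 0.1904, 0.1913]
orientation: [-0.0, 0.726, 0.687, -0.0]
wrist_force: [-0.6, -0.0, 0.8]
finger_gap: -0.0
grip_force: 0.1
```

View pics/s3.png

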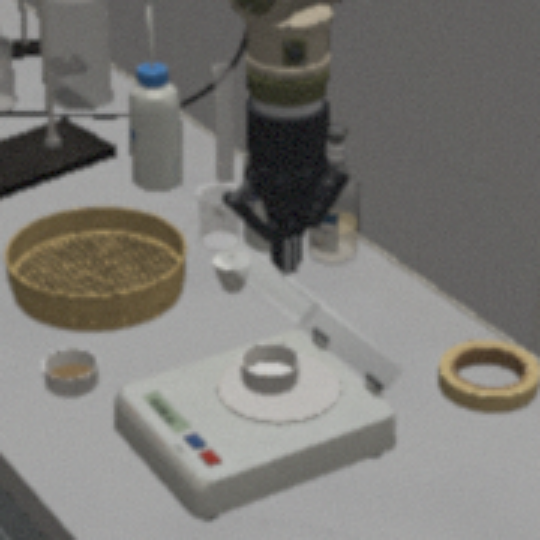

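The cover has left the fingers and is tilting down, past the balance point. I let it settle and check its height by depth.

```bash
cat > cov.py <<'E'
from h import *
for n in("scene","top"):
    p,d=eyes.read_camera(n);c=eyes.calibration(n);vv,uu=np.mgrid[0:420,0:560]
    X=(np.stack([(uu-c["cx"])/c["fx"]*d,(vv-c["cy"])/c["fy"]*d,d],-1)-c["t"])@c["R"]
    s=(d>0)&(X[...,0]>.42)&(X[...,0]<.67)&(abs(X[...,1]-.19)<.06)
    for a in np.arange(.42,.67,.02):
        q=X[s&(abs(X[...,0]-a)<.01)][:,2]
        if len(q):print(n,a.round(2),np.percentile(q,[10,50,90]).round(3))
    cv2.imwrite(f"pics/last_{n}.png",cv2.resize(p[120:300,180:360],None,fx=3,fy=3)[:,:,::-1])
E
python3 -m jog '[0,0,0.05,0,0,0,-1, 0,0,0.1,0,0,0,-1, 0,0,0.1,0,0,0,-1, 0,0,0.1,0,0,0,-1, 0,0,0.1,0,0,0,-1, 0,0,0.1,0,0,0,-1]'; python3 cov.py
```

```text
clock: 4.2
tcp_pos: [0.5735, 0.1902, 0.211]
orientation: [-0.0, 0.726, 0.687, -0.0]
wrist_force: [0.4, 0.5, -0.8]
finger_gap: -0.0
grip_force: 0.0
scene 0.42 [0.001 0.049 0.057]
scene 0.44 [0.054 0.057 0.061]
scene 0.46 [0.054 0.057 0.061]
scene 0.48 [0.054 0.056 0.059]
scene 0.5 [0.054 0.057 0.066]
scene 0.52 [0.062 0.499 0.566]
scene 0.54 [0.09  0.438 0.585]
scene 0.56 [0.075 0.388 0.583]
scene 0.58 [0.07  0.387 0.576]
scene 0.6 [0.064 0.473 0.572]
scene 0.62 [0.057 0.296 0.564]
scene 0.64 [0.053 0.059 0.115]
scene 0.66 [0.093 0.097 0.101]
top 0.42 [0.708 0.719 0.721]
top 0.44 [0.706 0.716 0.718]
top 0.46 [0.702 0.711 0.715]
top 0.48 [0.695 0.707 0.71 ]
top 0.5 [0.691 0.7   0.706]
top 0.52 [0.694 0.7   0.702]
top 0.54 [0.691 0.7   0.702]
top 0.56 [0.69  0.695 0.701]
top 0.58 [0.692 0.695 0.7  ]
top 0.6 [0.682 0.69  0.696]
top 0.62 [0.674 0.683 0.687]
```

View pics/last_scene.png

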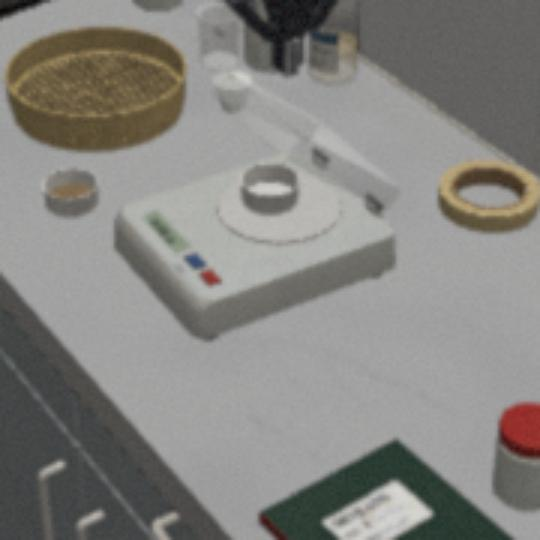

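The cover rests at roughly 0.85 rad, held by friction, with the tin untouched. I go behind it again and push further forward and down.

```bash
python3 -m jog '[0.05,0,-0.05,0,0,0,-1, 0.05,0,-0.1,0,0,0,-1, 0.01,0,-0.11,0,0,0,-1, -0.02,0,-0.12,0,0,0,-1, -0.05,0,-0.13,0,0,0,-1, -0.08,0,-0.14,0,0,0,-1, -0.11,0,-0.15,0,0,0,-1, -0.14,0.01,-0.16,0,0,0,-1, -0.17,0.01,-0.17,0,0,0,-1, -0.2,0.01,-0.18,0,0,0,-1, -0.23,0.01,-0.18,0,0,0,-1]'
python3 -m jog '[0,0,0.1,0,0,0,-1, 0,0,0.3,0,0,0,-1, 0,0,0.3,0,0,0,-1, 0,0,0.3,0,0,0,-1, 0,0,0.3,0,0,0,-1, 0,0,0.3,0,0,0,-1]'; python3 cov.py|grep scene
```

```text
clock: 5.22
tcp_pos: [0.5266, 0.1923, 0.175]
orientation: [-0.0, 0.726, 0.687, -0.0]
wrist_force: [-0.5, 0.3, 0.6]
finger_gap: -0.0001
grip_force: 0.0
clock: 5.72
tcp_pos: [0.5268, 0.1922, 0.2344]
orientation: [-0.0, 0.726, 0.687, -0.001]
wrist_force: [0.0, 0.3, 0.2]
finger_gap: -0.0003
grip_force: 0.0
scene 0.42 [0.    0.049 0.057]
scene 0.44 [0.054 0.057 0.06 ]
scene 0.46 [0.054 0.058 0.323]
scene 0.48 [0.058 0.526 0.593]
scene 0.5 [0.096 0.445 0.597]
scene 0.52 [0.097 0.411 0.59 ]
scene 0.54 [0.096 0.427 0.588]
scene 0.56 [0.095 0.497 0.592]
scene 0.58 [0.094 0.098 0.562]
scene 0.6 [0.093 0.096 0.099]
scene 0.62 [0.093 0.096 0.098]
scene 0.64 [0.093 0.095 0.098]
```

View pics/last_scene.png

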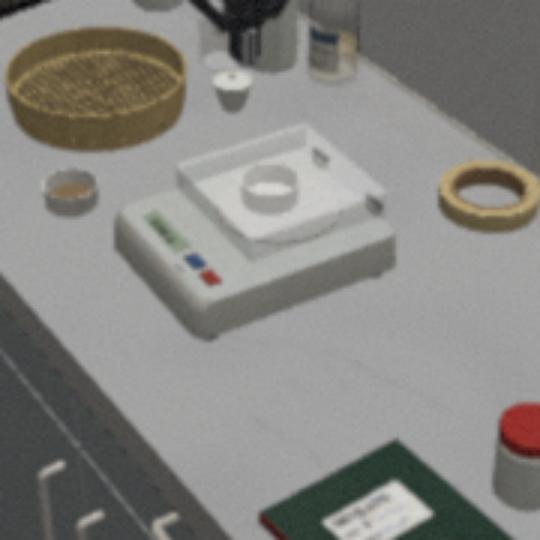

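The cover is shut: its top is level at 0.095 and its front edge is at x≈0.485. The tin is still on the pan. Next I move above the red key at (0.4447, 0.129).

```bash
python3 -m jog '[-0.2,-0.15,0,0,0,0,-1, -0.41,-0.315,0,0,0,0,-1, -0.41,-0.315,0,0,0,0,-1, -0.41,-0.315,0,0,0,0,-1, -0.41,-0.315,-0.2,0,0,0,-1, -0.41,-0.315,-0.4,0,0,0,-1, -0.41,-0.315,-0.6,0,0,0,-1, -0.41,-0.315,-0.78,0,0,0,-1, -0.41,-0.315,-0.78,0,0,0,-1, -0.41,-0.315,-0.78,0,0,0,-1, -0.41,-0.315,-0.78,0,0,0,-1]'; python3 cov.py >/dev/null
```

```text
clock: 6.73
tcp_pos: [0.4466, 0.1296, 0.0806]
orientation: [0.0, 0.726, 0.687, 0.001]
wrist_force: [0.8, 0.3, 0.6]
finger_gap: -0.0001
grip_force: 0.0
```

View pics/last_scene.png

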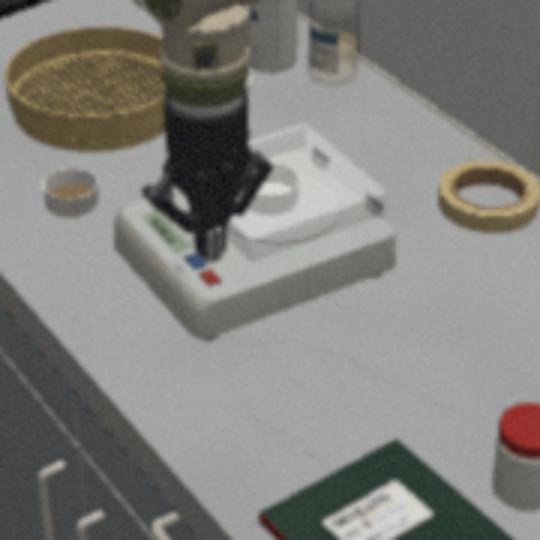

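The fingertip hangs just above the red key at crop (210,276). I descend to about 1.5 mm above it, then lower in small steps.

```bash
python3 -m jog '[-0.01,-0.003,-0.04,0,0,0,-1, -0.01,-0.003,-0.09,0,0,0,-1, -0.01,-0.003,-0.09,0,0,0,-1, -0.01,-0.003,-0.09,0,0,0,-1]'
python3 -m jog '[0,0,-0.004,0,0,0,-1, 0,0,-0.008,0,0,0,-1, 0,0,-0.008,0,0,0,-1, 0,0,-0.008,0,0,0,-1]'
python3 -m jog '[0,0,-0.003,0,0,0,-1, 0,0,-0.005,0,0,0,-1, 0,0,-0.005,0,0,0,-1, 0,0,-0.005,0,0,0,-1]'
```

```text
clock: 7.17
tcp_pos: [0.4435, 0.1287, 0.0617]
orientation: [0.0, 0.726, 0.687, 0.0]
wrist_force: [0.1, -1.0, 0.5]
finger_gap: 0.0001
grip_force: 0.0
clock: 7.5
tcp_pos: [0.4436, 0.1287, 0.06]
orientation: [0.0, 0.726, 0.687, 0.0]
wrist_force: [0.4, -0.1, -0.7]
finger_gap: 0.0
grip_force: 0.0
clock: 7.83
tcp_pos: [0.4437, 0.1287, 0.059]
orientation: [0.0, 0.726, 0.687, 0.0]
wrist_force: [-0.3, -1.2, 3.0]
finger_gap: -0.0003
grip_force: 1.6
```

```bash
python3 -m jog '[0,0,-0.0025,0,0,0,-1, 0,0,-0.0025,0,0,0,-1, 0,0,-0.0025,0,0,0,-1]'
python3 -m jog '[0,0,-0.0025,0,0,0,-1, 0,0,-0.0025,0,0,0,-1, 0,0,-0.0025,0,0,0,-1]'
```

```text
clock: 8.08
tcp_pos: [0.4436, 0.1287, 0.0585]
orientation: [0.0, 0.726, 0.687, 0.0]
wrist_force: [-0.7, 0.3, 5.3]
finger_gap: -0.0002
grip_force: 2.5
clock: 8.33
tcp_pos: [0.4437, 0.1287, 0.0582]
orientation: [0.0, 0.726, 0.687, 0.0]
wrist_force: [-1.2, 0.5, 7.5]
finger_gap: 0.0001
grip_force: 3.7
```

```bash
python3 -m jog '[0,0,-0.0025,0,0,0,-1, 0,0,-0.0025,0,0,0,-1, 0,0,-0.0025,0,0,0,-1]'; python3 -m jog '[0,0,0,0,0,0,-1, 0,0,0,0,0,0,-1]'
```

```text
clock: 8.58
tcp_pos: [0.4437, 0.1287, 0.0582]
orientation: [0.0, 0.726, 0.687, 0.0]
wrist_force: [-3.3, 0.1, 11.5]
finger_gap: 0.0001
grip_force: 5.9
clock: 8.75
tcp_pos: [0.4437, 0.1287, 0.0582]
orientation: [0.0, 0.726, 0.687, 0.0]
wrist_force: [-2.3, -1.2, 12.5]
finger_gap: -0.0001
grip_force: 5.9
```

The red key is bottomed: the height no longer drops and the force is 12 N. I release it, shift 30 mm left, and press the blue key.

```bash
python3 -m jog '[0,0,0.03,0,0,0,-1, 0,0,0.08,0,0,0,-1, 0,0,0.08,0,0,0,-1, 0,0,0.08,0,0,0,-1, 0.005,0.08,0.08,0,0,0,-1, 0.01,0.15,0.08,0,0,0,-1, 0.01,0.15,0.08,0,0,0,-1, 0.01,0.15,0.05,0,0,0,-1, 0.01,0.15,0.02,0,0,0,-1, 0.01,0.15,0.02,0,0,0,-1]'
python3 -m jog '[0,0,-0.004,0,0,0,-1, 0,0,-0.008,0,0,0,-1, 0,0,-0.012,0,0,0,-1, 0,0,-0.012,0,0,0,-1, 0,0,-0.012,0,0,0,-1]'
python3 -m jog '[0,0,-0.0025,0,0,0,-1, 0,0,-0.005,0,0,0,-1, 0,0,-0.0075,0,0,0,-1, 0,0,-0.0075,0,0,0,-1]'
```

```text
clock: 9.58
tcp_pos: [0.4445, 0.1582, 0.0597]
orientation: [-0.0, 0.727, 0.687, -0.001]
wrist_force: [-1.3, 0.2, 1.3]
finger_gap: 0.0002
grip_force: 0.3
clock: 10.0
tcp_pos: [0.445, 0.1583, 0.0589]
orientation: [0.0, 0.727, 0.687, -0.0]
wrist_force: [-3.0, -2.4, 4.2]
finger_gap: 0.0005
grip_force: 1.7
clock: 10.33
tcp_pos: [0.4452, 0.1584, 0.0582]
orientation: [0.0, 0.726, 0.687, -0.0]
wrist_force: [-4.7, -2.9, 12.7]
finger_gap: 0.0001
grip_force: 6.0
```

The blue key is bottomed at the same height with about 12 N. I check that it holds steady and the cover is still shut, then hand in.

```bash
python3 -m jog '[0,0,0,0,0,0,-1, 0,0,0,0,0,0,-1, 0,0,0,0,0,0,-1, 0,0,0,0,0,0,-1, 0,0,0,0,0,0,-1, 0,0,0,0,0,0,-1]'; python3 cov.py | grep -E "scene 0.(5|6)"; python3 -c "
from workcell import env
print(env.hand_in())"
```

```text
clock: 10.83
tcp_pos: [0.4452, 0.1584, 0.0582]
orientation: [0.0, 0.726, 0.687, -0.0]
wrist_force: [-5.0, -2.5, 12.2]
finger_gap: 0.0
grip_force: 6.0
scene 0.5 [0.055 0.097 0.153]
scene 0.52 [0.094 0.096 0.098]
scene 0.54 [0.094 0.096 0.098]
scene 0.56 [0.094 0.096 0.098]
scene 0.58 [0.093 0.096 0.098]
scene 0.6 [0.094 0.096 0.098]
scene 0.62 [0.093 0.096 0.098]
scene 0.64 [0.094 0.096 0.098]
the job is handed in; nothing more can be done
None
```

The cover is shut, the red key was pressed fully down and released, and the blue key is held fully down at about 12 N; the job was handed in at about 11 s, with no verdict returned.

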